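# Sort potting-compound cartridges by weight: feeder or spent tray

### The job

The two potting-compound cartridges on the bench look alike: pick each up and feel its weight. One that weighs more than 250 g is still good: press it straight down into a free well of the dispenser's feeder until its catches snap in and it stays fully home, without forcing it (never over 30 N); one that weighs less is spent: stand it upright in the open steel tray. Leave the other things on the bench where they are.

Things in the scene. Friction and masses are not known exactly. Their poses are not given: they have to be found in the camera images.
- cartridge_a_mid (a point): first cartridge: sealed opaque plain dark grey plastic block, standing, 32 mm (own x, grip it this way) by 48 mm (own y) by 95 mm tall, plus a black screw cap 21 mm across, 9 mm high, on top. Point on its axis, 47 mm above the underside; own z up. The same when turned half round. Weighs anything from about 70 to 425 g, which cannot be seen.
- cartridge_b_mid (a point): second cartridge: looks exactly like the first, same sizes and axes, with its own weight; both may be good, both spent, or one of each. Within about 35 g of 250 g a cartridge may go either way.
- cartridge_a: the first cartridge at the middle of its underside. Its foot is 6.5 mm high, lower edges bevelled 5 mm at 45 degrees; above it, from 6.5 to 18.5 mm up, both wide faces (+x and -x) have a catch groove 4.5 mm deep; from 18.5 mm up the sides are plain.
- cartridge_b: the second cartridge at the middle of its underside; shaped as the first.
- feeder: two-well cartridge feeder, fixed: base plate 8 mm thick, on it a grey block 59 mm deep (own x), 128 mm wide (own y), its top 38 mm above the bench, with two wells side by side along y; behind it (+x) a white pump housing, with its cap 49 mm high, out to x = +97 mm. Origin on the bench midway between the wells. Over 30 N between a cartridge and it does damage.
- well_1 (a point): the feeder's right-hand (own -y) well: middle of the top of the rubber pad on its floor, 10.5 mm above the bench; axes as the feeder's. A pocket 35 mm (x) by 51 mm (y), 27 mm deep above the pad. A cartridge goes in foot first, its 32 mm side along x, 1.5 mm play each side. Sprung catches on the front and back walls stand 4 mm in, 7 to 12 mm above the pad.
- well_2 (a point): the same for the left-hand (own +y) well, 63 mm from well_1. In both, the foot meets the catches about 6 mm above the pad and parts them; this takes up to about 8 N (the cartridge's weight counts), then the force drops, and at 0.5 mm above the pad they snap into the grooves. The pad then stops it, giving about 1 mm per 5 N, 2 mm at most.
- valve_1 (a joint): weakly sprung valve pin (under 1 N), 10 mm across, in the middle of well_1: 0 = up, standing 6 mm above the pad; 0.006 m = pressed level with the pad (open). Above 0.005 only under a cartridge that is home.
- valve_2 (a joint): valve pin in the floor of well_2, likewise.
- tray_in (a point): open rectangular steel tray, fixed, for spent cartridges: 130 mm (own x) by 170 mm (own y) outside, walls 4 mm thick and 26 mm high. Point in the middle of its flat inner floor, 4 mm above the bench. Room for two cartridges side by side along y.
- tray: the same tray; origin on the bench under its middle.
- flux_bottle: bystander: small amber dropper bottle, 33 x 34 x 102 mm, standing; origin under its middle. Leave it.
- plug: bystander: small black and metal plug, 13 mm across, 28 mm high, standing; origin under its middle. Leave it.
- yellow_cup: bystander: ribbed yellow open tube, 58 mm across, 85 mm high, standing; origin under its middle. Leave it.
- cutters: bystander: small blue-handled cutters lying flat, 140 x 40 x 12 mm; origin under the middle. Leave it.
Mind the look-alikes: they are no part of the job. What is shaped like the cartridge_a but green is not meant.

How it is judged:
By the outcome, as a careful person would: the job done as asked, in the order asked, and still so for the second after the job is handed in, with the robot touching nothing.
It also fails if it takes over 64 s, if anything falls off the work surface, if the arm or the gripper's body presses on something with over 40 N, if the wrist force passes 120 N, or if a joint passes its speed limit or range.

### The arm

A 7-joint arm with a two-finger parallel gripper is mounted at the origin on a cart in front of the work surface, level with it; the furniture and walls round the work are solid. World frame = base frame: x ahead of the robot, y to its left, z up, the work surface at z = 0. Lengths are in m, angles in rad, forces in N, time in s.
With the tool pointing down it reaches from about 0.425 to 0.925 m from the base axis. Payload 6.8 kg.
Tool frame: the origin (TCP) lies midway between the tips of the shut fingers; the grasp point (between the pads) lies 19 mm behind it; z points along the fingers, y is the direction in which the jaws open and shut (so a half turn about z gives the same grasp; the last joint's range is limited). The gripper opens to 85 mm and grips with 20 to 120 N. Pads are 22 mm wide; open, the fingers measure 114 mm over their backs; the gripper's body (76 mm by 85 mm) begins 54 mm behind the grasp point. The pads swing forward as they close: fully open they stand 13 mm farther back than shut.
Start: joints at [1.018, 0.477, 0.022, 1.555, -0.011, 1.109, -0.083], TCP at [0.29, -0.609, 0.231] pointing down, gripper open.
Joint ranges: [-2.96, 2.96], [-0.34, 2.1], [-1.41, 1.46], [0.24, 2.44], [-1.37, 4.51], [0.17, 1.92], [-2.96, 2.96]. Speed limits (rad/s): [2.39, 2.39, 3.14, 3.14, 3.14, 3.14, 3.14].

### API

Orientations are given as a unit quaternion [w, x, y, z].
In Python, from station import readout, eyes, ticket gives the robot as it stands. The module is installed in compiled form; this text tells all that it offers.
- The arm moves only by the shell command python3 -m crank 'ROWS' [FORCE]. ROWS is JSON, a list of rows, each an object of numbers: "jaw": the opening in per cent of the stroke, from 0 (shut) to 100 (fully open); "x", "y", "z": the shift along the tool's x, y, z in mm; "ax", "ay", "az": the turn, a rotation vector about the tool's x, y, z in degrees. In form: [{"jaw": .., "x": .., "y": .., "z": .., "ax": .., "ay": .., "az": ..}, ...]. A call has 1 to 12 rows; each row shifts and turns the commanded pose from where the row before left it, along the tool's axes as they then stand; what a row does not reach is not made up. A row lasts 1/8 s, in which the tool goes at most 62.5 mm and 10.7 degrees, less where a joint would pass 70% of its speed; a pose out of reach is approached as far as the arm can. A call with a gripper value outside its range is refused whole. The fingers move at their own pace and stop on an object; FORCE is the grip in N (left out, the last holds). Time passes only in rows, so rows that do not move let the fingers close. It gives the time, the measured TCP pose, the force and the opening at its end, in the units of the state.
- readout.get_obs(): the state, without advancing time (a new reading comes with each control period).
- eyes.read_camera(name): name is "scene" or "top"; returns (picture, depth): 384x512x3 uint8, red, green, blue; 384x512 float32, m along the optical axis (not along the pixel's ray), 0 where there is no reading.
- eyes.calibration(name): a dict with "fx", "fy", "cx", "cy" (pixels), "R" (3x3) and "t" (3): a world point X has camera coordinates R X + t. Camera axes: x right, y down, z forward; pixel columns grow to the right and rows downward; lengths in m; the calibration is good to about 2 mm. A picture is of the moment at which its call begins. calibration takes no time and is no camera call.
- ticket.hand_in(): hands the job in, once; it reports no verdict.
The state is a dict: "t": time; "q": joint angles; "joint_vel": joint speeds; "joint_torque": joint torques, N m; "eef_pos": TCP position; "tool_rot": TCP orientation; "contact_force": force on the tool from outside, world axes, zero at the start; "torque": the same for the moment, N m; "gripper_width": opening from 0.0 (shut) to 1.0 (fully open).
Only numpy, scipy, OpenCV 4.12 (cv2) and the standard library are available. Lean on these libraries where they do the work, as an engineer would, in place of code of your own. Each camera call takes 0.05 s, during which the arm holds its last target. There are 200 camera calls.

## Working session

There is one attempt and no reset: what is moved stays moved. The work goes in short steps, Python scripts to look and compute and a shell command to move; the robot and the scene stay as the last step left them, time stands still between calls to the robot, and variables do not carry over. Pictures are saved under pics/ and viewed, about 8 in all and at most 12, crops included, and the job is handed in when it is done.

```bash
mkdir -p pics; cat > h.py <<'E'
import numpy as np, cv2
from station import readout, eyes, ticket
def grab(n):
    p,d=eyes.read_camera(n); np.savez(f'pics/{n}.npz',p=p,d=d); return p,d
def world(n,d):
    c=eyes.calibration(n); v,u=np.indices(d.shape)
    P=np.stack([(u-c['cx'])/c['fx']*d,(v-c['cy'])/c['fy']*d,d],-1)
    return (P-np.array(c['t']))@np.array(c['R'])
E
python3 - <<'E'
from h import *
for n in('top','scene'):
    p,d=grab(n); cv2.imwrite(f'pics/{n}0.png',cv2.resize(p[:,:,::-1],(800,600)))
    c=eyes.calibration(n); print(n,c['fx'],-np.array(c['R']).T@c['t'],np.round(c['R'],3).tolist())
o=readout.get_obs(); print({k:np.round(v,3).tolist() for k,v in o.items()})
E
```

```text
top 351.2729720902762 [0.42095793 0.07068762 1.21302631] [[0.021, -1.0, 0.023], [-0.996, -0.023, -0.083], [0.084, -0.021, -0.996]]
scene 451.47623483920245 [-0.22317116  1.00547787  0.64065262] [[-0.797, -0.603, -0.008], [-0.254, 0.348, -0.903], [0.548, -0.717, -0.431]]
{'t': 0.1, 'q': [1.018, 0.478, 0.022, 1.556, -0.011, 1.109, -0.083], 'joint_vel': [0.001, -0.001, 0.001, -0.003, 0.0, 0.001, -0.0], 'joint_torque': [0.004, -59.777, 1.614, -28.195, 0.013, 0.005, -0.0], 'eef_pos': [0.29, -0.609, 0.23], 'tool_rot': [-0.001, 0.975, 0.221, -0.0], 'contact_force': [-0.177, 0.015, 0.647], 'torque': [0.001, 0.032, 0.013], 'gripper_width': 1.0}
```

View pics/top0.png

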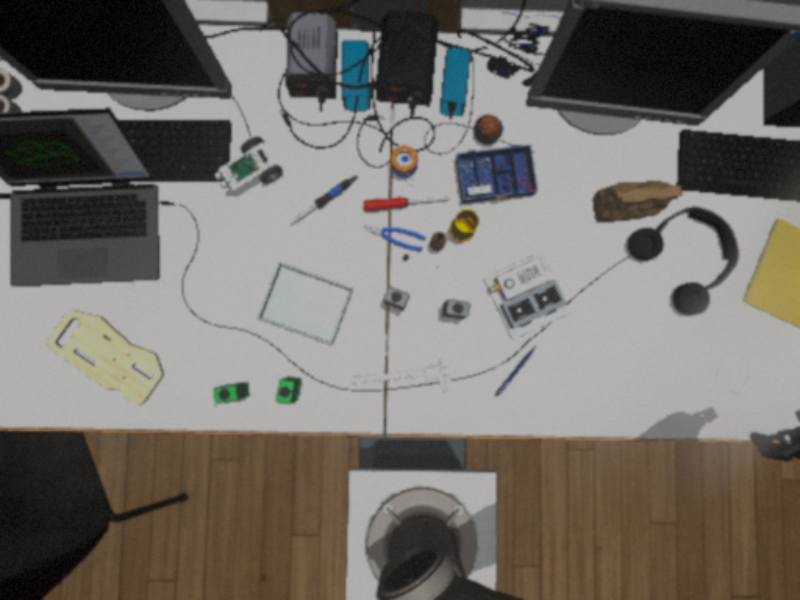

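View pics/scene0.png

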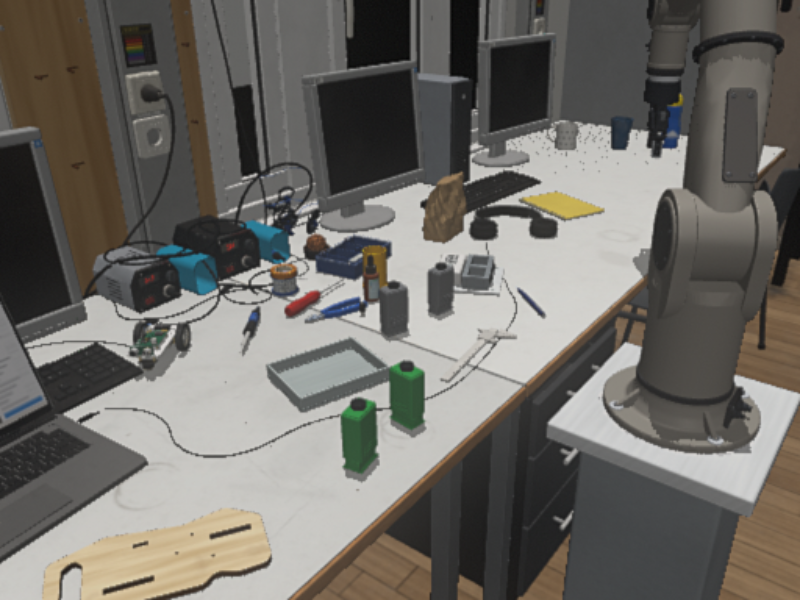

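The top view shows the grey cartridges at about (396,299) and (455,309), the feeder at (527,300) with its pump on the far side, and the tray at (306,304). The green look-alikes are at (231,392) and (288,390). Next I'll measure.

```bash
python3 - <<'E'
from h import *
for n in('top','scene'):
    f=np.load(f'pics/{n}.npz'); p,d=f['p'],f['d']; W=world(n,d); z=W[...,2]
    reg=(d>0)&(W[...,0]>.3)&(W[...,0]<.75)&(W[...,1]>-.4)&(W[...,1]<.4)
    bench=reg&(abs(z)<.008); print(n,'bench z',np.median(z[bench]))
    for lo,hi,a,nm in((.088,.1,20,'carttop'),(.101,.112,3,'cap'),(.032,.043,30,'feedtop'),(.02,.030,20,'trayrim')):
        m=(reg&(z>lo)&(z<hi)).astype(np.uint8)
        k,l,s,c=cv2.connectedComponentsWithStats(m,connectivity=8)
        for i in range(1,k):
            if s[i,4]<a: continue
            P=W[l==i]; r=cv2.minAreaRect((P[:,:2]*1000).astype(np.float32))
            print(n,nm,s[i].tolist(),'mean',P.mean(0).round(4),'rect',np.round(r[0],1),np.round(r[1],1),round(r[2],1))
f=np.load('pics/top.npz')
a=cv2.resize(f['p'][160:225,150:375,::-1],None,fx=3.55,fy=3.55,interpolation=cv2.INTER_CUBIC)
g=np.load('pics/scene.npz')['p'][150:280,160:350,::-1]
b=cv2.resize(g[:85,60:],None,fx=4,fy=4,interpolation=cv2.INTER_CUBIC)
h=np.zeros((a.shape[0]+b.shape[0],max(a.shape[1],b.shape[1]),3),np.uint8);h[:a.shape[0],:a.shape[1]]=a;h[a.shape[0]:,:b.shape[1]]=b
cv2.imwrite('pics/crop1.png',h);print(h.shape)
E
```

```text
top bench z -0.000378807805330855
top carttop [245, 184, 17, 14, 112] mean [0.5173 0.0698 0.0942] rect [517.8  70. ] [46.6 32. ] 69.5
top carttop [285, 192, 15, 12, 114] mean [ 0.4971 -0.056   0.0938] rect [497.4 -56.6] [46.2 31.8] 83.5
top carttop [176, 243, 12, 15, 108] mean [0.324  0.2874 0.0943] rect [323.  288.6] [32.3 46.2] 83.8
top carttop [146, 247, 6, 10, 56] mean [0.3174 0.3914 0.0946] rect [317.5 391.7] [28.4 15.6] 2.7
top cap [389, 127, 3, 4, 8] mean [ 0.7264 -0.3711  0.1063] rect [ 727.7 -371. ] [ 5.3 11.4] 72.4
top cap [390, 133, 5, 2, 8] mean [ 0.7102 -0.3748  0.107 ] rect [ 709.5 -376.8] [13.8  4.1] 78.8
top cap [250, 187, 7, 7, 32] mean [0.5174 0.0698 0.104 ] rect [517.4  69.1] [18.  18.2] 46.2
top cap [290, 194, 6, 7, 27] mean [ 0.4966 -0.0558  0.104 ] rect [496.9 -54.9] [18.4 15.3] 27.7
top cap [178, 248, 7, 7, 38] mean [0.3228 0.2884 0.104 ] rect [323.6 288.4] [18.9 18.7] 69.4
top cap [145, 251, 2, 4, 6] mean [0.3152 0.3982 0.1043] rect [315.2 398.1] [3.3 9. ] 80.3
top feedtop [317, 166, 45, 44, 731] mean [ 0.5433 -0.2148  0.0383] rect [ 541.3 -216.5] [117.4 129. 
[... 2303 characters left out ...]
8, 75] mean [ 0.4927 -0.1774  0.0249] rect [ 494.8 -184.1] [81.5 45.6] 37.9
scene trayrim [233, 183, 10, 5, 28] mean [ 0.6377 -0.012   0.0247] rect [636.9 -11.1] [30.3 18.1] 45.9
scene trayrim [183, 186, 21, 12, 78] mean [0.7275 0.1036 0.0229] rect [729.2  98.7] [21.6 94. ] 10.9
scene trayrim [274, 190, 16, 7, 43] mean [ 0.4898 -0.048   0.0254] rect [494.5 -55.9] [45.6 30.6] 79.0
scene trayrim [243, 203, 18, 7, 52] mean [0.5106 0.0797 0.0257] rect [510.7  80. ] [50.8 27.9] 33.1
scene trayrim [170, 215, 80, 42, 399] mean [0.5018 0.2696 0.0238] rect [505.2 264.3] [174.1 134.6] 72.1
scene trayrim [250, 258, 16, 11, 51] mean [0.3186 0.3016 0.0254] rect [322.2 301.4] [44.1  8.8] 1.4
(571, 799, 3)
```

View pics/crop1.png

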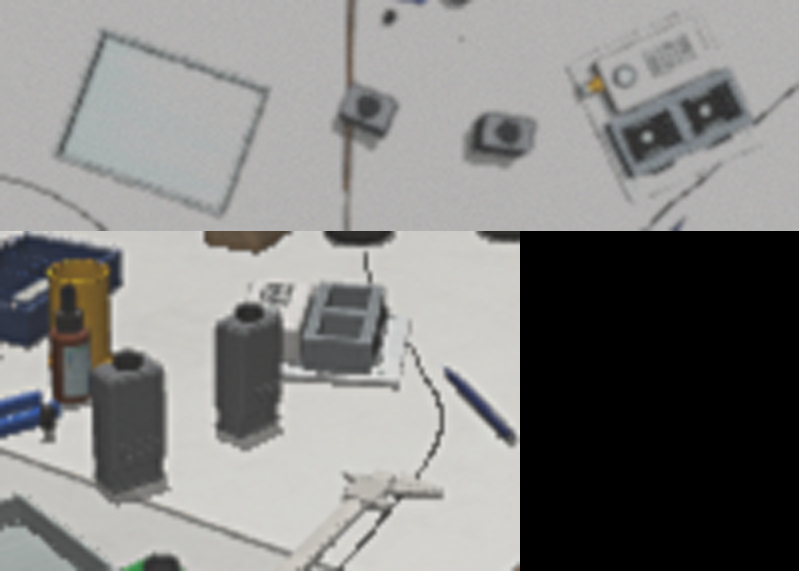

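```bash
cat >> h.py <<'E'
def cast(n,uv,z):
    c=eyes.calibration(n); R=np.array(c['R']); C=-R.T@c['t']; uv=np.atleast_2d(uv).astype(float)
    D=np.c_[(uv[:,0]-c['cx'])/c['fx'],(uv[:,1]-c['cy'])/c['fy'],np.ones(len(uv))]@R
    return C+D*((z-C[2])/D[:,2])[:,None]
E
python3 - <<'E'
from h import *
for n in('top','scene'):
    fr=[grab(n) for _ in range(4)]
    p=np.mean([f[0] for f in fr],0); g=p.mean(2); d=np.median([f[1] for f in fr],0); W=world(n,d); z=W[...,2]
    v,u=np.indices(d.shape)
    Q=cast(n,np.c_[u.ravel(),v.ravel()],.038).reshape(*d.shape,3)
    near=np.hypot(Q[...,0]-.53,Q[...,1]+.22)<.11
    for thr in(.022,.03):
        m=((z<thr)&near&(d>0)).astype(np.uint8)
        # exclude outside the block: keep small comps
        k,l,s,c=cv2.connectedComponentsWithStats(m,connectivity=4)
        for i in range(1,k):
            if 20<s[i,4]<600:
                q=Q[l==i]; r=cv2.minAreaRect((q[:,:2]*1000).astype(np.float32)); print(n,thr,s[i].tolist(),q.mean(0).round(4),np.round(r[0],1),np.round(r[1],1),round(r[2],1))
    # pins
    if n=='top':
        sub=g[185:206,325:365].astype(int); print('\n'.join(' '.join('%3d'%x for x in r) for r in sub))
        zz=(z[185:206,325:365]*1000).astype(int); print('\n'.join(' '.join('%2d'%x for x in r) for r in zz))
    np.savez(f'pics/{n}_avg.npz',p=p,d=d)
E
```

```text
top 0.022 [341, 184, 16, 15, 140] [ 0.5279 -0.2545  0.038 ] [ 527.9 -254.7] [33.7 46.5] 25.4
top 0.022 [324, 192, 17, 14, 137] [ 0.5008 -0.1983  0.038 ] [ 500.8 -198.3] [33.1 45.7] 27.1
top 0.03 [341, 184, 17, 15, 148] [ 0.5283 -0.2555  0.038 ] [ 528.5 -255.7] [34.1 49.1] 25.0
top 0.03 [324, 191, 18, 15, 151] [ 0.5012 -0.1996  0.038 ] [ 500.9 -199.9] [34.5 48.8] 27.0
165 165 174 176 177 178 176 178 177 175 174 164 152 135 114 111 121 127 132 133 134 136 129 120  99  69  56  56  58  55  66 107 137 151 169 175 177 177 178 178
177 177 177 177 177 177 177 175 173 165 150 136 124 121 117 121 131 132 133 133 125 127 116  97  80  59  51  50  53  53  57  92 123 139 160 176 177 178 177 177
177 178 178 177 176 175 172 161 152 144 131 127 131 132 133 131 130 120 112 118 107  94  82  65  55  49  49  49  49  56  59  65 107 135 153 168 175 177 177 179
178 176 177 174 168 157 146 134 129 130 136 138 137 134 130 125 114  90  67  79  81  64  59  58  54  49  48  49  49  56  59  58  89 122 140 162 176 177 177 177
175 174 167 154 141 130 125 128 131 132 134 134 131 135 133 125 103  65  52  52  54  52  7
[... 4823 characters left out ...]
37 36 36 36 36 37 35 36  6  7  8  8  8  8  5  6  5  6  5  8  8  7 10  0  0  0  0 -1 -1
36 37 37 10 11  5 19 23 34 36 37 36 38 33 36 36 34  6  8  8  6  4  6  6  4  7  5  5  8  8  8  5 -1 -3 -2 -2 -1 -1  0  0
29 37 38  6  9 23 34 37 37 37 37 36 37 38 33  6  7  6  6  7  9  7  7  8  8  6  3  6  7  5  0 -2  0 -1 -2  0 -1 -3 -1  0
scene 0.022 [269, 158, 64, 24, 543] [ 0.5261 -0.2473  0.038 ] [ 533.3 -233.8] [217.1 188.8] 15.8
scene 0.022 [291, 179, 21, 4, 41] [ 0.481  -0.1331  0.038 ] [ 478.3 -141.1] [64.  23.8] 36.0
scene 0.03 [302, 165, 10, 5, 36] [ 0.5245 -0.2517  0.038 ] [ 524.  -250.4] [31.1 35.5] 31.1
scene 0.03 [300, 172, 11, 5, 40] [ 0.4963 -0.1944  0.038 ] [ 496.8 -194.6] [32.9 33.5] 23.9
```

```bash
python3 - <<'E'
from h import *
f=np.load('pics/top_avg.npz'); g=f['p'].mean(2)
pp=[]
for u0,v0 in((348,191),(332,198)):
    v,u=np.mgrid[v0-3:v0+4,u0-3:u0+4]; w=np.clip(g[v,u]-60,0,None)*(np.hypot(v-v0,u-u0)<3.2)
    c=[(w*u).sum()/w.sum(),(w*v).sum()/w.sum()]; P=cast('top',c,.0165)[0]; pp.append(P); print(c,P.round(4))
w1,w2=pp; e=(w2-w1)[:2]; print('dist',np.linalg.norm(e),'yaw',np.degrees(np.arctan2(e[1],e[0]))-90, 'mid',(w1+w2)/2)
# block-top points, local frame fit: bounds
d=f['d']; W=world('top',d); col=f['p']; m=(abs(W[...,2]-.037)<.0025)&(np.hypot(W[...,0]-.515,W[...,1]+.227)<.09)&(g<145)&(g>95)
P=W[m][:,:2]; mid=((w1+w2)/2)[:2]
for y in np.radians([23,24,25,26,27,28]):
    R=np.array([[np.cos(y),np.sin(y)],[-np.sin(y),np.cos(y)]]); q=(P-mid)@R.T*1000; print(round(np.degrees(y)),[np.percentile(q[:,i],[1,99]).round(1).tolist() for i in(0,1)],m.sum())
r=cv2.minAreaRect((P*1000).astype(np.float32)); print(r,mid)
# cartridges: top outline at z=.095 via depth incl. cap
t=np.load('pics/top_avg.npz')
for n in('top','scene'):
    D=np.load(f'pics/{n}_avg.npz')['d']; W=world(n,D)
    for c in((.517,.0698),(.497,-.056)):
        m=(W[...,2]>.088)&(W[...,2]<.112)&(np.hypot(W[...,0]-c[0],W[...,1]-c[1])<.04)
        q=W[m][:,:2]*1000; r=cv2.minAreaRect(q.astype(np.float32)); C=np.cov(q.T); ev=np.linalg.eigh(C)[1][:,1]
        k=W[(W[...,2]>.1)&m]
        print(n,c,np.round(r[0],1),np.round(r[1],1),round(r[2],1),'pca',np.degrees(np.arctan2(ev[1],ev[0])).round(1),'cap',k.mean(0).round(4))
E
```

```text
[np.float64(348.20525028953807), np.float64(190.68652683052375)] [ 0.53   -0.2584  0.0165]
[np.float64(331.8705063291138), np.float64(198.17759493670886)] [ 0.5029 -0.2021  0.0165]
dist 0.06252561267658369 yaw 25.670071015786604 mid [ 0.51648504 -0.23024056  0.0165    ]
23 [[-30.4, 62.1], [-61.3, 63.9]] 315
24 [[-29.8, 63.0], [-60.9, 63.7]] 315
25 [[-29.2, 64.0], [-60.9, 63.5]] 315
26 [[-29.1, 64.9], [-61.1, 63.4]] 315
27 [[-29.1, 65.8], [-61.1, 63.1]] 315
28 [[-29.6, 66.7], [-61.2, 63.0]] 315
((535.3927612304688, -219.71604919433594), (102.21788787841797, 126.34616088867188), 25.541767120361328) [ 0.51648504 -0.23024056]
top (0.517, 0.0698) [517.6  69.7] [47.1 31.8] 69.9 pca 70.6 cap [0.5175 0.0693 0.1035]
top (0.497, -0.056) [497.5 -56.9] [47.1 32.1] 83.4 pca 79.7 cap [ 0.4975 -0.0568  0.1031]
scene (0.517, 0.0698) [517.4  69.6] [46.2 30.9] 67.7 pca 52.4 cap [0.5158 0.0697 0.1028]
scene (0.497, -0.056) [495.7 -57.3] [45.7 29.6] 80.9 pca 63.6 cap [ 0.4955 -0.0566  0.1032]
```

```bash
cat >> h.py <<'E'
import sys
def go(x,y,z,yy):
    """yy = wanted world heading of tool y (deg, mod 180)"""
    from scipy.spatial.transform import Rotation as Ro
    o=readout.get_obs(); w,a,b,c=o['tool_rot']; M=Ro.from_quat([a,b,c,w]).as_matrix(); p=np.array(o['eef_pos'])
    th=np.degrees(np.arctan2(M[1,1],M[0,1])); t=(yy-th+90)%180-90
    d=np.array([x,y,z])-p; s=lambda M:(M.T@d*1000).round(1).tolist()
    M2=M@Ro.from_rotvec([0,0,-np.radians(t)]).as_matrix()
    print('t',round(o['t'],2),'pos',p.round(4),'ty',th.round(2),'tilt',M[:,2].round(4),'az first',round(-t,2),'shift before turn',s(M),'after',s(M2),'F',np.round(o['contact_force'],2),'w',round(o['gripper_width'],3))
E
python3 -c "
from h import *
go(.4972,-.0567,.231,-7)"
```

```text
t 0.5 pos [ 0.2905 -0.6093  0.2313] ty -64.52 tilt [ 1.e-04 -0.e+00 -1.e+00] az first -57.52 shift before turn [424.4, -409.9, 0.3] after [573.7, 137.8, 0.3] F [-0.58 -1.06 -0.66] w 0.998
```

```bash
python3 -m crank '[{"az":-9.6,"z":-10},{"az":-9.6,"z":-10},{"az":-9.6},{"az":-9.6},{"az":-9.6},{"az":-9.5}]' 30; python3 -m crank '[{"x":52,"y":12.5},{"x":52,"y":12.5},{"x":52,"y":12.5},{"x":52,"y":12.5},{"x":52,"y":12.5},{"x":52,"y":12.5},{"x":52,"y":12.5},{"x":52,"y":12.5},{"x":52,"y":12.5},{"x":52,"y":12.5},{"x":53,"y":12.5}]'; python3 -c "
from h import *
go(.4972,-.0567,.052,-7)"
```

```text
t 0.5 pos [ 0.2905 -0.6093  0.2313] ty -64.52 tilt [ 1.e-04 -0.e+00 -1.e+00] az first -57.52 shift before turn [424.4, -409.9, 179.3] after [573.7, 137.8, 179.3] F [-0.58 -1.06 -0.66] w 0.998schema error: expected keys jaw, x, y, z, ax, ay, az
schema error: expected keys jaw, x, y, z, ax, ay, az
```

```bash
python3 -m crank '[{"jaw":100,"x":0,"y":0,"z":-10,"ax":0,"ay":0,"az":-9.6},{"jaw":100,"x":0,"y":0,"z":-10,"ax":0,"ay":0,"az":-9.6},{"jaw":100,"x":0,"y":0,"z":0,"ax":0,"ay":0,"az":-9.6},{"jaw":100,"x":0,"y":0,"z":0,"ax":0,"ay":0,"az":-9.6},{"jaw":100,"x":0,"y":0,"z":0,"ax":0,"ay":0,"az":-9.6},{"jaw":100,"x":0,"y":0,"z":0,"ax":0,"ay":0,"az":-9.5}]' 30; python3 -c "
from h import *
go(.4972,-.0567,.16,-7)"
```

```text
t: 1.25
eef_pos: [0.2904, -0.6093, 0.2513]
tool_rot: [0.0, 0.747, 0.665, -0.0]
contact_force: [0.9, 0.4, 0.6]
gripper_width: 0.998
t 1.25 pos [ 0.2904 -0.6093  0.2513] ty -6.7 tilt [-0.e+00 -1.e-04 -1.e+00] az first 0.3 shift before turn [573.0, 140.9, 91.3] after [573.7, 137.9, 91.3] F [0.94 0.41 0.55] w 0.998
```

```bash
python3 -m crank '[{"jaw":100,"x":52,"y":13,"z":0,"ax":0,"ay":0,"az":0},{"jaw":100,"x":52,"y":13,"z":0,"ax":0,"ay":0,"az":0},{"jaw":100,"x":52,"y":13,"z":0,"ax":0,"ay":0,"az":0},{"jaw":100,"x":52,"y":13,"z":0,"ax":0,"ay":0,"az":0},{"jaw":100,"x":52,"y":13,"z":0,"ax":0,"ay":0,"az":0},{"jaw":100,"x":52,"y":13,"z":0,"ax":0,"ay":0,"az":0},{"jaw":100,"x":52,"y":13,"z":0,"ax":0,"ay":0,"az":0},{"jaw":100,"x":52,"y":13,"z":0,"ax":0,"ay":0,"az":0},{"jaw":100,"x":52,"y":13,"z":10,"ax":0,"ay":0,"az":0},{"jaw":100,"x":52,"y":12,"z":30,"ax":0,"ay":0,"az":0},{"jaw":100,"x":53,"y":12,"z":30,"ax":0,"ay":0,"az":0},{"jaw":100,"x":0,"y":0,"z":0,"ax":0,"ay":0,"az":0}]'; python3 -c "
from h import *
go(.4972,-.0567,.052,-7)"
```

```text
t: 2.75
eef_pos: [0.5001, -0.0528, 0.1797]
tool_rot: [-0.002, 0.746, 0.666, -0.0]
contact_force: [0.1, -1.1, 0.3]
gripper_width: 1.002
t 2.75 pos [ 0.5001 -0.0528  0.1797] ty -6.55 tilt [-0.0026  0.0026 -1.    ] az first 0.45 shift before turn [-4.5, -2.1, 127.7] after [-4.5, -2.0, 127.7] F [ 0.13 -1.11  0.26] w 1.002
```

```bash
cat >> h.py <<'E'
def force(n=12):
    F=[];T=[]
    for _ in range(n):
        eyes.read_camera('top'); o=readout.get_obs(); F.append(o['contact_force']); T.append(o['joint_torque'])
    print('F',np.mean(F,0).round(3),'sd',np.std(F,0).round(2),'T',np.mean(T,0).round(3),'Tsd',np.std(T,0).round(3))
E
python3 -c "
from h import *
force()
go(.4972,-.0567,.052,-7)"
```

```text
F [ 0.008 -0.112  0.142] sd [0.4  0.42 0.34] T [-5.8500e-01 -4.1542e+01 -3.7300e+00 -2.4223e+01 -2.4000e-02 -2.2000e-02
 -2.0000e-02] Tsd [0.749 0.35  0.508 0.151 0.055 0.046 0.06 ]
t 3.35 pos [ 0.5004 -0.0583  0.1815] ty -7.06 tilt [ 3.e-04 -2.e-04 -1.e+00] az first -0.06 shift before turn [1.2, -3.4, 129.5] after [1.2, -3.4, 129.5] F [0.18 0.47 0.06] w 1.001
```

```bash
python3 -m crank '[{"jaw":100,"x":1.2,"y":-3.4,"z":0,"ax":0,"ay":0,"az":0},{"jaw":100,"x":0,"y":0,"z":30,"ax":0,"ay":0,"az":0},{"jaw":100,"x":0,"y":0,"z":30,"ax":0,"ay":0,"az":0},{"jaw":100,"x":0,"y":0,"z":30,"ax":0,"ay":0,"az":0},{"jaw":100,"x":0,"y":0,"z":24,"ax":0,"ay":0,"az":0},{"jaw":100,"x":0,"y":0,"z":15,"ax":0,"ay":0,"az":0},{"jaw":100,"x":0,"y":0,"z":0,"ax":0,"ay":0,"az":0},{"jaw":30,"x":0,"y":0,"z":0,"ax":0,"ay":0,"az":0},{"jaw":20,"x":0,"y":0,"z":0,"ax":0,"ay":0,"az":0},{"jaw":20,"x":0,"y":0,"z":0,"ax":0,"ay":0,"az":0},{"jaw":20,"x":0,"y":0,"z":0,"ax":0,"ay":0,"az":0},{"jaw":20,"x":0,"y":0,"z":0,"ax":0,"ay":0,"az":0}]' 30; python3 -c "
from h import *
go(.4972,-.0567,.052,-7)"
```

```text
t: 4.85
eef_pos: [0.4978, -0.0563, 0.053]
tool_rot: [0.001, 0.749, 0.662, 0.0]
contact_force: [-1.3, 0.3, 6.1]
gripper_width: 0.373
t 4.85 pos [ 0.4978 -0.0563  0.053 ] ty -7.02 tilt [ 1.3e-03 -3.0e-04 -1.0e+00] az first -0.02 shift before turn [-0.4, -0.5, 1.0] after [-0.4, -0.5, 1.0] F [-1.34  0.33  6.15] w 0.373
```

```bash
python3 -m crank '[{"jaw":20,"x":0,"y":0,"z":-5,"ax":0,"ay":0,"az":0},{"jaw":20,"x":0,"y":0,"z":-25,"ax":0,"ay":0,"az":0},{"jaw":20,"x":0,"y":0,"z":-30,"ax":0,"ay":0,"az":0},{"jaw":20,"x":0,"y":0,"z":-30,"ax":0,"ay":0,"az":0},{"jaw":20,"x":0,"y":0,"z":-10,"ax":0,"ay":0,"az":0},{"jaw":20,"x":0,"y":0,"z":0,"ax":0,"ay":0,"az":0},{"jaw":20,"x":0,"y":0,"z":0,"ax":0,"ay":0,"az":0},{"jaw":20,"x":0,"y":0,"z":0,"ax":0,"ay":0,"az":0}]'; python3 -c "
from h import *
force(14)
go(.5023,-.2011,.16,25.7)"
```

```text
t: 5.85
eef_pos: [0.4964, -0.0562, 0.1512]
tool_rot: [-0.001, 0.749, 0.663, -0.001]
contact_force: [0.7, -1.3, -4.9]
gripper_width: 0.364
F [ 0.058 -0.205 -3.97 ] sd [0.43 0.58 0.6 ] T [-2.0000e-03 -4.4635e+01 -3.9060e+00 -2.4216e+01  2.2000e-02  8.0000e-03
 -1.0000e-03] Tsd [0.01  0.043 0.004 0.039 0.    0.004 0.001]
t 6.55 pos [ 0.4972 -0.0563  0.1523] ty -7.02 tilt [ 1.e-04 -0.e+00 -1.e+00] az first -32.72 shift before turn [-143.1, 22.8, -7.7] after [-132.7, -58.2, -7.7] F [ 0.57 -1.07 -4.69] w 0.369
```

```bash
python3 -m crank '[{"jaw":20,"x":0,"y":0,"z":0,"ax":0,"ay":0,"az":-8.2},{"jaw":20,"x":0,"y":0,"z":0,"ax":0,"ay":0,"az":-8.2},{"jaw":20,"x":0,"y":0,"z":0,"ax":0,"ay":0,"az":-8.2},{"jaw":20,"x":0,"y":0,"z":0,"ax":0,"ay":0,"az":-8.1}]'; python3 -c "
from h import *
go(.5297,-.2575,.12,25.7)"
```

```text
t: 7.05
eef_pos: [0.4971, -0.0563, 0.1523]
tool_rot: [0.0, 0.53, 0.848, -0.0]
contact_force: [-0.0, -0.4, -3.7]
gripper_width: 0.369
t 7.05 pos [ 0.4971 -0.0563  0.1523] ty 25.95 tilt [ 0.e+00 -1.e-04 -1.e+00] az first 0.25 shift before turn [-195.1, -58.8, 32.4] after [-195.4, -57.9, 32.4] F [-0.04 -0.45 -3.73] w 0.369
```

```bash
python3 -m crank '[{"jaw":20,"x":-35,"y":-10.4,"z":0,"ax":0,"ay":0,"az":0.25},{"jaw":20,"x":-40,"y":-12,"z":0,"ax":0,"ay":0,"az":0},{"jaw":20,"x":-40,"y":-12,"z":0,"ax":0,"ay":0,"az":0},{"jaw":20,"x":-40,"y":-12,"z":0,"ax":0,"ay":0,"az":0},{"jaw":20,"x":-25,"y":-7,"z":0,"ax":0,"ay":0,"az":0},{"jaw":20,"x":-15.4,"y":-4.5,"z":15,"ax":0,"ay":0,"az":0},{"jaw":20,"x":0,"y":0,"z":17,"ax":0,"ay":0,"az":0},{"jaw":20,"x":0,"y":0,"z":0,"ax":0,"ay":0,"az":0},{"jaw":20,"x":0,"y":0,"z":0,"ax":0,"ay":0,"az":0}]'; python3 - <<'E'
from h import *
go(.5297,-.2575,.12,25.7)
for n in('top','scene'):
    p,d=grab(n)
    im=p[150:225,290:390] if n=='top' else p[110:190,250:360]
    cv2.imwrite(f'pics/{n}_h1.png',cv2.resize(im[:,:,::-1],None,fx=3.8,fy=3.8,interpolation=cv2.INTER_CUBIC))
a,b=cv2.imread('pics/top_h1.png'),cv2.imread('pics/scene_h1.png')
h=min(a.shape[0],b.shape[0]);cv2.imwrite('pics/h1.png',np.hstack([a[:h],b[:h]]))
E
```

```text
t: 8.18
eef_pos: [0.5291, -0.2558, 0.1202]
tool_rot: [-0.0, 0.533, 0.846, 0.0]
contact_force: [0.1, -0.1, -3.9]
gripper_width: 0.371
t 8.18 pos [ 0.5291 -0.2558  0.1202] ty 25.56 tilt [-3.e-04  9.e-04 -1.e+00] az first -0.14 shift before turn [-1.8, -0.2, 0.2] after [-1.8, -0.2, 0.2] F [ 0.11 -0.07 -3.9 ] w 0.371
```

View pics/h1.png

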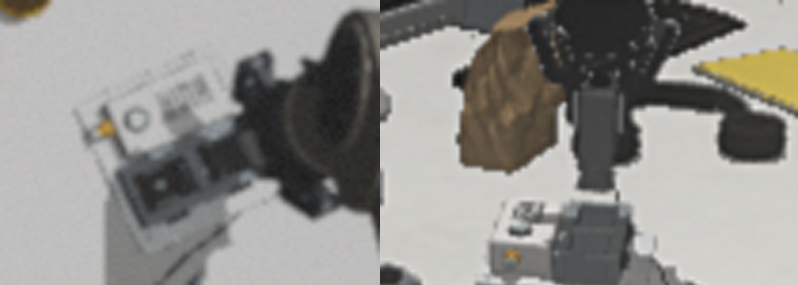

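```bash
cat >> h.py <<'E'
def loc(n,d,org,yaw=25.7):
    W=world(n,d); y=np.radians(yaw); q=W[...,:2]-np.array(org)
    L=np.stack([q[...,0]*np.cos(y)+q[...,1]*np.sin(y),-q[...,0]*np.sin(y)+q[...,1]*np.cos(y),W[...,2]],-1)*1000
    L[d<=0]=1e4; return L
E
python3 - <<'E'
from h import *
D=[grab('scene')[1] for _ in range(4)]
d=np.median(D,0)
L=loc('scene',d,(.516,-.2295)); x,y,z=L[...,0],L[...,1],L[...,2]
def rep(nm,m):
    print(nm,m.sum(),'x',np.percentile(x[m],[0,2,50,98,100]).round(1),'y',np.percentile(y[m],[2,50,98]).round(1))
for z0,z1 in((74,86),(86,100)): rep('cart',(z>z0)&(z<z1)&(abs(x)<26)&(abs(y+31.5)<32))
rep('blockface',(z>12)&(z<33)&(abs(x)<40)&(abs(y-62)<8))
rep('blocktop',(abs(z-38)<2.5)&(abs(x)<40)&(abs(y)<75))
# per-row edges at columns
for v in range(140,190,2):
    m=(abs(x[v])<45)&(abs(y[v])<90)&(z[v]>10); 
    if m.any():
        u=np.where(m)[0]; print(v,u.min(),u.max(),x[v,u.min()].round(1),x[v,u.max()].round(1),np.median(y[v,u]).round(1),np.median(z[v,u]).round(1))
E
```

```text
cart 27 x [-13.1 -12.6   0.   14.3  14.9] y [-29.3 -10.6  -7.1]
cart 36 x [-16.4 -16.    0.3  14.5  14.7] y [-24.9  -9.6  -4. ]
blockface 106 x [-29.9 -29.5  -1.   27.3  27.7] y [58.7 61.9 65.1]
blocktop 166 x [-31.1 -30.4   4.1  36.5  39.4] y [-62.4   5.1  62.9]
140 299 316 27.4 -29.2 -14.0 139.3
142 301 315 20.1 -27.0 -11.6 132.4
144 302 313 15.6 -20.9 -10.7 126.0
146 302 312 15.2 -16.1 -11.2 118.4
148 302 312 15.0 -16.3 -9.7 111.9
150 302 311 14.7 -15.6 -9.9 105.0
152 302 311 14.4 -15.6 -9.2 97.7
154 302 310 13.8 -12.9 -9.3 90.7
156 302 311 16.4 -14.6 -11.1 82.4
158 302 310 13.7 -13.1 -10.3 75.3
160 309 309 -10.1 -10.1 -14.8 67.2
164 294 315 42.9 -28.4 -55.5 36.4
166 293 315 44.4 -29.9 -39.6 36.4
168 293 315 42.0 -31.0 -19.1 33.8
170 292 316 43.1 -34.8 2.7 37.0
172 291 316 44.2 -35.3 12.2 33.0
174 291 314 42.6 -31.7 35.5 34.7
176 291 315 42.6 -35.7 52.1 37.1
178 291 315 42.4 -36.4 60.4 30.8
180 291 314 42.3 -34.4 60.6 24.4
182 295 312 27.1 -29.5 61.9 17.8
184 300 312 10.0 -29.9 62.7 11.5
```

```bash
python3 -m crank '[{"jaw":20,"x":0,"y":-0.4,"z":15,"ax":0,"ay":0,"az":-0.1},{"jaw":20,"x":0,"y":0,"z":9,"ax":0,"ay":0,"az":0},{"jaw":20,"x":0,"y":0,"z":3,"ax":0,"ay":0,"az":0},{"jaw":20,"x":0,"y":0,"z":0,"ax":0,"ay":0,"az":0}]' 40; python3 -m crank '[{"jaw":20,"x":0,"y":0,"z":2.5,"ax":0,"ay":0,"az":0},{"jaw":20,"x":0,"y":0,"z":2,"ax":0,"ay":0,"az":0}]';python3 -m crank '[{"jaw":20,"x":0,"y":0,"z":2,"ax":0,"ay":0,"az":0},{"jaw":20,"x":0,"y":0,"z":0,"ax":0,"ay":0,"az":0}]'
```

```text
t: 8.98
eef_pos: [0.5284, -0.2576, 0.0929]
tool_rot: [-0.0, 0.533, 0.846, 0.0]
contact_force: [-0.2, -0.4, -4.3]
gripper_width: 0.373
t: 9.22
eef_pos: [0.5288, -0.2578, 0.0889]
tool_rot: [0.0, 0.533, 0.846, 0.0]
contact_force: [0.2, -0.6, -4.1]
gripper_width: 0.37
t: 9.48
eef_pos: [0.5285, -0.2577, 0.0867]
tool_rot: [-0.0, 0.533, 0.846, -0.0]
contact_force: [-0.5, 0.4, -3.1]
gripper_width: 0.372
```

```bash
for i in 1; do python3 -m crank '[{"jaw":20,"x":0,"y":0,"z":3,"ax":0,"ay":0,"az":0},{"jaw":20,"x":0,"y":0,"z":0,"ax":0,"ay":0,"az":0}]';python3 -m crank '[{"jaw":20,"x":0,"y":0,"z":3,"ax":0,"ay":0,"az":0},{"jaw":20,"x":0,"y":0,"z":0,"ax":0,"ay":0,"az":0}]'; python3 -m crank '[{"jaw":20,"x":0,"y":0,"z":3,"ax":0,"ay":0,"az":0},{"jaw":20,"x":0,"y":0,"z":0,"ax":0,"ay":0,"az":0}]';done
```

```text
t: 9.72
eef_pos: [0.5284, -0.2577, 0.0835]
tool_rot: [-0.0, 0.533, 0.846, -0.0]
contact_force: [0.5, -0.2, -3.1]
gripper_width: 0.368
t: 9.98
eef_pos: [0.5284, -0.2577, 0.0805]
tool_rot: [-0.0, 0.533, 0.846, -0.0]
contact_force: [-0.4, 0.0, -3.8]
gripper_width: 0.368
t: 10.22
eef_pos: [0.5284, -0.2577, 0.0775]
tool_rot: [-0.0, 0.533, 0.846, -0.0]
contact_force: [-0.9, -0.9, -3.1]
gripper_width: 0.367
```

```bash
python3 -m crank '[{"jaw":20,"x":0,"y":0,"z":3,"ax":0,"ay":0,"az":0},{"jaw":20,"x":0,"y":0,"z":2,"ax":0,"ay":0,"az":0},{"jaw":20,"x":0,"y":0,"z":0,"ax":0,"ay":0,"az":0}]' 50;python3 -m crank '[{"jaw":20,"x":0,"y":0,"z":2,"ax":0,"ay":0,"az":0},{"jaw":20,"x":0,"y":0,"z":0,"ax":0,"ay":0,"az":0}]'; python3 -m crank '[{"jaw":20,"x":0,"y":0,"z":2,"ax":0,"ay":0,"az":0},{"jaw":20,"x":0,"y":0,"z":0,"ax":0,"ay":0,"az":0}]';python3 -m crank '[{"jaw":20,"x":0,"y":0,"z":2,"ax":0,"ay":0,"az":0},{"jaw":20,"x":0,"y":0,"z":0,"ax":0,"ay":0,"az":0}]'
```

```text
t: 10.6
eef_pos: [0.5284, -0.2577, 0.0726]
tool_rot: [-0.0, 0.533, 0.846, -0.0]
contact_force: [0.6, -0.1, -3.9]
gripper_width: 0.365
t: 10.85
eef_pos: [0.5285, -0.2577, 0.0707]
tool_rot: [-0.0, 0.533, 0.846, -0.0]
contact_force: [0.0, 0.1, -3.6]
gripper_width: 0.369
t: 11.1
eef_pos: [0.5286, -0.258, 0.0689]
tool_rot: [0.0, 0.533, 0.846, -0.0]
contact_force: [-0.3, -1.1, -2.0]
gripper_width: 0.369
t: 11.35
eef_pos: [0.5292, -0.258, 0.0673]
tool_rot: [0.001, 0.533, 0.846, 0.0]
contact_force: [0.0, -0.4, 3.0]
gripper_width: 0.371
```

Catch contact is at the expected height, and the net force is about 7 N including the weight. I'll keep going in small steps.

```bash
python3 -m crank '[{"jaw":20,"x":0,"y":0,"z":1.5,"ax":0,"ay":0,"az":0},{"jaw":20,"x":0,"y":0,"z":0,"ax":0,"ay":0,"az":0}]' 50;python3 -m crank '[{"jaw":20,"x":0,"y":0,"z":1.5,"ax":0,"ay":0,"az":0},{"jaw":20,"x":0,"y":0,"z":0,"ax":0,"ay":0,"az":0}]'; python3 -m crank '[{"jaw":20,"x":0,"y":0,"z":1.5,"ax":0,"ay":0,"az":0},{"jaw":20,"x":0,"y":0,"z":0,"ax":0,"ay":0,"az":0}]'
```

```text
t: 11.6
eef_pos: [0.5283, -0.2578, 0.0648]
tool_rot: [-0.0, 0.533, 0.846, -0.0]
contact_force: [0.8, -0.8, -3.4]
gripper_width: 0.366
t: 11.85
eef_pos: [0.5282, -0.2576, 0.0634]
tool_rot: [-0.0, 0.533, 0.846, -0.0]
contact_force: [-1.8, -1.1, -3.2]
gripper_width: 0.367
t: 12.1
eef_pos: [0.5284, -0.2576, 0.0624]
tool_rot: [-0.0, 0.533, 0.846, -0.0]
contact_force: [-2.2, -0.0, 1.7]
gripper_width: 0.365
```

```bash
python3 -m crank '[{"jaw":20,"x":0,"y":0,"z":1,"ax":0,"ay":0,"az":0},{"jaw":20,"x":0,"y":0,"z":0,"ax":0,"ay":0,"az":0}]';python3 -m crank '[{"jaw":20,"x":0,"y":0,"z":1,"ax":0,"ay":0,"az":0},{"jaw":20,"x":0,"y":0,"z":0,"ax":0,"ay":0,"az":0}]'
```

```text
t: 12.35
eef_pos: [0.5284, -0.2576, 0.0617]
tool_rot: [-0.0, 0.533, 0.846, -0.0]
contact_force: [-4.4, 0.5, 5.8]
gripper_width: 0.366
t: 12.6
eef_pos: [0.5285, -0.2576, 0.0615]
tool_rot: [-0.0, 0.533, 0.846, -0.0]
contact_force: [-5.5, 1.9, 11.6]
gripper_width: 0.371
```

```bash
python3 -m crank '[{"jaw":20,"x":0,"y":0,"z":-2,"ax":0,"ay":0,"az":0},{"jaw":20,"x":0,"y":0,"z":-1.5,"ax":0,"ay":0,"az":0},{"jaw":20,"x":0,"y":0,"z":0,"ax":0,"ay":0,"az":0}]';python3 -m crank '[{"jaw":20,"x":0,"y":0,"z":-1,"ax":0,"ay":0,"az":0},{"jaw":20,"x":0,"y":0,"z":0,"ax":0,"ay":0,"az":0}]'
```

```text
t: 12.98
eef_pos: [0.5288, -0.2576, 0.0635]
tool_rot: [0.0, 0.533, 0.846, 0.0]
contact_force: [-0.2, 0.6, -2.5]
gripper_width: 0.366
t: 13.22
eef_pos: [0.5285, -0.2576, 0.0641]
tool_rot: [-0.0, 0.533, 0.846, 0.0]
contact_force: [2.7, -0.4, -10.5]
gripper_width: 0.369
```

```bash
python3 -m crank '[{"jaw":20,"x":0,"y":0,"z":1.5,"ax":0,"ay":0,"az":0},{"jaw":20,"x":0,"y":0,"z":0.5,"ax":0,"ay":0,"az":0},{"jaw":50,"x":0,"y":0,"z":0,"ax":0,"ay":0,"az":0},{"jaw":80,"x":0,"y":0,"z":0,"ax":0,"ay":0,"az":0},{"jaw":100,"x":0,"y":0,"z":0,"ax":0,"ay":0,"az":0},{"jaw":100,"x":0,"y":0,"z":0,"ax":0,"ay":0,"az":0},{"jaw":100,"x":0,"y":0,"z":-20,"ax":0,"ay":0,"az":0},{"jaw":100,"x":0,"y":0,"z":-40,"ax":0,"ay":0,"az":0},{"jaw":100,"x":0,"y":0,"z":-50,"ax":0,"ay":0,"az":0},{"jaw":100,"x":0,"y":0,"z":-30,"ax":0,"ay":0,"az":0}]' 30; python3 - <<'E'
from h import *
force(10)
d=np.median([grab('scene')[1] for _ in range(4)],0)
L=loc('scene',d,(.516,-.2295)); x,y,z=L[...,0],L[...,1],L[...,2]
m=(abs(x)<25)&(abs(y+31.5)<28)&(z>98)&(z<125); t=(abs(z-38)<2.5)&(abs(x)<30)&(abs(y)<65)
print('shoulder/cap z hist',np.histogram(z[m],bins=np.arange(98,126,2)),'block z',np.median(z[t]))
go(.5175,.0697,.2,-20.3)
E
```

```text
t: 14.48
eef_pos: [0.5298, -0.2578, 0.207]
tool_rot: [0.002, 0.533, 0.846, 0.0]
contact_force: [0.8, -0.7, -0.6]
gripper_width: 0.999
F [ 0.151  0.073 -0.035] sd [0.57 0.35 1.07] T [ 1.7600e-01 -5.0521e+01 -5.5510e+00 -2.5842e+01 -1.3000e-02  7.8000e-02
  2.3000e-02] Tsd [0.383 3.236 0.676 1.9   0.04  0.146 0.042]
shoulder/cap z hist (array([ 5, 10,  8, 20,  4,  3,  3, 11,  0,  0,  0,  0,  0]), array([ 98, 100, 102, 104, 106, 108, 110, 112, 114, 116, 118, 120, 122,
       124])) block z 37.62966561540786
t 15.18 pos [ 0.5285 -0.2576  0.2024] ty 25.54 tilt [-5.e-04  4.e-04 -1.e+00] az first 45.84 shift before turn [300.1, 131.2, 2.6] after [303.2, -123.9, 2.6] F [0.24 0.01 0.08] w 1.003
```

```bash
python3 -m crank '[{"jaw":100,"x":0,"y":0,"z":0,"ax":0,"ay":0,"az":9.2},{"jaw":100,"x":0,"y":0,"z":0,"ax":0,"ay":0,"az":9.2},{"jaw":100,"x":0,"y":0,"z":0,"ax":0,"ay":0,"az":9.2},{"jaw":100,"x":0,"y":0,"z":0,"ax":0,"ay":0,"az":9.2},{"jaw":100,"x":0,"y":0,"z":0,"ax":0,"ay":0,"az":9}]'; python3 -m crank '[{"jaw":100,"x":43.3,"y":-17.7,"z":0,"ax":0,"ay":0,"az":0},{"jaw":100,"x":43.3,"y":-17.7,"z":0,"ax":0,"ay":0,"az":0},{"jaw":100,"x":43.3,"y":-17.7,"z":0,"ax":0,"ay":0,"az":0},{"jaw":100,"x":43.3,"y":-17.7,"z":0,"ax":0,"ay":0,"az":0},{"jaw":100,"x":43.3,"y":-17.7,"z":0,"ax":0,"ay":0,"az":0},{"jaw":100,"x":43.3,"y":-17.7,"z":0,"ax":0,"ay":0,"az":0},{"jaw":100,"x":43.3,"y":-17.7,"z":0,"ax":0,"ay":0,"az":0},{"jaw":100,"x":0,"y":0,"z":10,"ax":0,"ay":0,"az":0},{"jaw":100,"x":0,"y":0,"z":10,"ax":0,"ay":0,"az":0},{"jaw":100,"x":0,"y":0,"z":0,"ax":0,"ay":0,"az":0}]';python3 -c "
from h import *
force(12)
go(.5175,.0697,.053,-20.3)"
```

```text
t: 15.8
eef_pos: [0.5286, -0.2576, 0.2027]
tool_rot: [-0.0, 0.822, 0.57, -0.0]
contact_force: [1.2, -0.6, -0.5]
gripper_width: 0.999
t: 17.05
eef_pos: [0.5167, 0.0678, 0.1816]
tool_rot: [-0.0, 0.821, 0.571, -0.001]
contact_force: [0.8, 0.5, -0.4]
gripper_width: 1.0
F [-0.03  -0.028  0.169] sd [0.53 0.59 0.45] T [ 5.0000e-03 -4.3699e+01 -4.0430e+00 -2.4479e+01  1.5000e-02  2.0000e-03
  0.0000e+00] Tsd [0.108 0.155 0.034 0.132 0.002 0.007 0.004]
t 17.65 pos [0.5174 0.0695 0.1829] ty -20.27 tilt [ 2.e-04 -0.e+00 -1.e+00] az first 0.03 shift before turn [0.2, 0.0, 129.9] after [0.2, 0.0, 129.9] F [-0.63  0.79  0.79] w 1.002
```

```bash
python3 -m crank '[{"jaw":100,"x":0.2,"y":0,"z":30,"ax":0,"ay":0,"az":0},{"jaw":100,"x":0,"y":0,"z":40,"ax":0,"ay":0,"az":0},{"jaw":100,"x":0,"y":0,"z":35,"ax":0,"ay":0,"az":0},{"jaw":100,"x":0,"y":0,"z":20,"ax":0,"ay":0,"az":0},{"jaw":100,"x":0,"y":0,"z":5,"ax":0,"ay":0,"az":0},{"jaw":100,"x":0,"y":0,"z":0,"ax":0,"ay":0,"az":0},{"jaw":30,"x":0,"y":0,"z":0,"ax":0,"ay":0,"az":0},{"jaw":20,"x":0,"y":0,"z":0,"ax":0,"ay":0,"az":0},{"jaw":20,"x":0,"y":0,"z":0,"ax":0,"ay":0,"az":0},{"jaw":20,"x":0,"y":0,"z":0,"ax":0,"ay":0,"az":0},{"jaw":20,"x":0,"y":0,"z":0,"ax":0,"ay":0,"az":0}]' 30; python3 -m crank '[{"jaw":20,"x":0,"y":0,"z":-5,"ax":0,"ay":0,"az":0},{"jaw":20,"x":0,"y":0,"z":-25,"ax":0,"ay":0,"az":0},{"jaw":20,"x":0,"y":0,"z":-30,"ax":0,"ay":0,"az":0},{"jaw":20,"x":0,"y":0,"z":-30,"ax":0,"ay":0,"az":0},{"jaw":20,"x":0,"y":0,"z":-10,"ax":0,"ay":0,"az":0},{"jaw":20,"x":0,"y":0,"z":0,"ax":0,"ay":0,"az":0},{"jaw":20,"x":0,"y":0,"z":0,"ax":0,"ay":0,"az":0},{"jaw":20,"x":0,"y":0,"z":0,"ax":0,"ay":0,"az":0}]';python3 -c "
from h import *
force(14)
go(.506,.267,.15,-18.5)
go(.5012,-.2010,.13,25.7)"
```

```text
t: 19.02
eef_pos: [0.5179, 0.0697, 0.0533]
tool_rot: [0.0, 0.821, 0.572, 0.0]
contact_force: [-0.3, -0.7, 5.9]
gripper_width: 0.367
t: 20.02
eef_pos: [0.5166, 0.0696, 0.1516]
tool_rot: [-0.001, 0.82, 0.572, -0.001]
contact_force: [-0.2, 0.2, -3.4]
gripper_width: 0.37
F [-0.173  0.081 -3.408] sd [0.55 0.45 0.49] T [-1.0000e-03 -4.6851e+01 -4.6620e+00 -2.4386e+01  1.6000e-02  1.0000e-02
 -1.0000e-03] Tsd [0.01  0.043 0.005 0.039 0.    0.004 0.001]
t 20.73 pos [0.5174 0.0697 0.1529] ty -20.27 tilt [ 1.e-04 -0.e+00 -1.e+00] az first -1.77 shift before turn [181.1, -79.1, 2.8] after [183.5, -73.5, 2.8] F [-0.48  0.87 -3.6 ] w 0.373
t 20.73 pos [0.5174 0.0697 0.1529] ty -20.27 tilt [ 1.e-04 -0.e+00 -1.e+00] az first -45.97 shift before turn [-259.6, 78.5, 22.9] after [-236.9, -132.0, 22.9] F [-0.48  0.87 -3.6 ] w 0.373
```

```bash
python3 -m crank '[{"jaw":20,"x":0,"y":0,"z":0,"ax":0,"ay":0,"az":-9.2},{"jaw":20,"x":0,"y":0,"z":0,"ax":0,"ay":0,"az":-9.2},{"jaw":20,"x":0,"y":0,"z":0,"ax":0,"ay":0,"az":-9.2},{"jaw":20,"x":0,"y":0,"z":0,"ax":0,"ay":0,"az":-9.2},{"jaw":20,"x":0,"y":0,"z":0,"ax":0,"ay":0,"az":-9.1}]'; python3 -m crank '[{"jaw":20,"x":-40,"y":-22.3,"z":0,"ax":0,"ay":0,"az":0},{"jaw":20,"x":-40,"y":-22.3,"z":0,"ax":0,"ay":0,"az":0},{"jaw":20,"x":-40,"y":-22.3,"z":0,"ax":0,"ay":0,"az":0},{"jaw":20,"x":-40,"y":-22.3,"z":0,"ax":0,"ay":0,"az":0},{"jaw":20,"x":-40,"y":-22.3,"z":0,"ax":0,"ay":0,"az":0},{"jaw":20,"x":-25,"y":-14,"z":0,"ax":0,"ay":0,"az":0},{"jaw":20,"x":-11.9,"y":-6.5,"z":0,"ax":0,"ay":0,"az":0},{"jaw":20,"x":0,"y":0,"z":16,"ax":0,"ay":0,"az":0},{"jaw":20,"x":0,"y":0,"z":16,"ax":0,"ay":0,"az":0},{"jaw":20,"x":0,"y":0,"z":0,"ax":0,"ay":0,"az":0},{"jaw":20,"x":0,"y":0,"z":0,"ax":0,"ay":0,"az":0},{"jaw":20,"x":0,"y":0,"z":0,"ax":0,"ay":0,"az":0}]';python3 - <<'E'
from h import *
d=np.median([grab('scene')[1] for _ in range(6)],0)
go(.5011,-.2009,.12,25.6)
L=loc('scene',d,(.516,-.2295)); x,y,z=L[...,0],L[...,1],L[...,2]
def rep(nm,m):
    print(nm,m.sum(),'x',np.percentile(x[m],[0,2,50,98,100]).round(1),'y',np.percentile(y[m],[2,50,98]).round(1))
for z0,z1 in((74,86),(86,100),(74,105)): rep('cart',(z>z0)&(z<z1)&(abs(x)<26)&(abs(y-50)<15))
rep('blockface',(z>12)&(z<33)&(abs(x)<40)&(abs(y-62)<8))
E
```

```text
t: 21.35
eef_pos: [0.5174, 0.0696, 0.1528]
tool_rot: [0.0, 0.53, 0.848, -0.0]
contact_force: [-0.6, -0.4, -3.1]
gripper_width: 0.373
t: 22.85
eef_pos: [0.5014, -0.2006, 0.1213]
tool_rot: [0.0, 0.532, 0.847, 0.0]
contact_force: [-0.3, -0.0, -3.0]
gripper_width: 0.369
t 23.15 pos [ 0.5009 -0.2011  0.121 ] ty 25.62 tilt [ 3.e-04 -2.e-04 -1.e+00] az first 0.02 shift before turn [0.1, 0.2, 1.0] after [0.1, 0.2, 1.0] F [ 0.17  0.3  -3.48] w 0.374
cart 26 x [-12.  -12.   -1.4  12.1  14.2] y [41.8 53.4 55.7]
cart 40 x [-17.2 -16.3   0.4  14.   14. ] y [48.1 54.  56.5]
cart 82 x [-17.4 -16.5  -1.3  14.   14.2] y [40.8 54.1 56.4]
blockface 103 x [-29.7 -29.6   0.4  27.6  27.8] y [58.4 61.8 64.9]
```

```bash
python3 -m crank '[{"jaw":20,"x":-0.5,"y":0,"z":10,"ax":0,"ay":0,"az":0},{"jaw":20,"x":0,"y":0,"z":10,"ax":0,"ay":0,"az":0},{"jaw":20,"x":0,"y":0,"z":7,"ax":0,"ay":0,"az":0},{"jaw":20,"x":0,"y":0,"z":2,"ax":0,"ay":0,"az":0},{"jaw":20,"x":0,"y":0,"z":0,"ax":0,"ay":0,"az":0}]' 50; python3 -m crank '[{"jaw":20,"x":0,"y":0,"z":2,"ax":0,"ay":0,"az":0},{"jaw":20,"x":0,"y":0,"z":2,"ax":0,"ay":0,"az":0}]';python3 -m crank '[{"jaw":20,"x":0,"y":0,"z":2,"ax":0,"ay":0,"az":0},{"jaw":20,"x":0,"y":0,"z":2,"ax":0,"ay":0,"az":0}]'; python3 -m crank '[{"jaw":20,"x":0,"y":0,"z":2,"ax":0,"ay":0,"az":0},{"jaw":20,"x":0,"y":0,"z":0,"ax":0,"ay":0,"az":0}]'
```

```text
t: 23.78
eef_pos: [0.5011, -0.2013, 0.0916]
tool_rot: [-0.0, 0.533, 0.846, 0.0]
contact_force: [0.8, 0.3, -3.0]
gripper_width: 0.368
t: 24.02
eef_pos: [0.5013, -0.2015, 0.0879]
tool_rot: [0.0, 0.533, 0.846, 0.0]
contact_force: [-0.2, -0.2, -3.7]
gripper_width: 0.367
t: 24.28
eef_pos: [0.5011, -0.2014, 0.0837]
tool_rot: [0.0, 0.533, 0.846, 0.0]
contact_force: [-0.4, -0.7, -2.7]
gripper_width: 0.37
t: 24.52
eef_pos: [0.501, -0.2014, 0.0816]
tool_rot: [-0.0, 0.533, 0.846, -0.0]
contact_force: [-0.7, 0.4, -3.5]
gripper_width: 0.37
```

In the well with no side load. Now on down to the catches.

```bash
python3 -m crank '[{"jaw":20,"x":0,"y":0,"z":3,"ax":0,"ay":0,"az":0},{"jaw":20,"x":0,"y":0,"z":3,"ax":0,"ay":0,"az":0},{"jaw":20,"x":0,"y":0,"z":3,"ax":0,"ay":0,"az":0},{"jaw":20,"x":0,"y":0,"z":0,"ax":0,"ay":0,"az":0}]';python3 -m crank '[{"jaw":20,"x":0,"y":0,"z":2,"ax":0,"ay":0,"az":0},{"jaw":20,"x":0,"y":0,"z":0,"ax":0,"ay":0,"az":0}]'; python3 -m crank '[{"jaw":20,"x":0,"y":0,"z":2,"ax":0,"ay":0,"az":0},{"jaw":20,"x":0,"y":0,"z":0,"ax":0,"ay":0,"az":0}]';python3 -m crank '[{"jaw":20,"x":0,"y":0,"z":2,"ax":0,"ay":0,"az":0},{"jaw":20,"x":0,"y":0,"z":0,"ax":0,"ay":0,"az":0}]'; python3 -m crank '[{"jaw":20,"x":0,"y":0,"z":1.5,"ax":0,"ay":0,"az":0},{"jaw":20,"x":0,"y":0,"z":0,"ax":0,"ay":0,"az":0}]'
```

```text
t: 25.02
eef_pos: [0.5009, -0.2013, 0.0725]
tool_rot: [-0.0, 0.533, 0.846, -0.0]
contact_force: [0.6, 0.0, -2.8]
gripper_width: 0.368
t: 25.28
eef_pos: [0.5011, -0.2014, 0.0707]
tool_rot: [-0.0, 0.533, 0.846, 0.0]
contact_force: [0.1, 0.7, -3.7]
gripper_width: 0.368
t: 25.52
eef_pos: [0.5014, -0.2016, 0.069]
tool_rot: [0.0, 0.533, 0.846, -0.0]
contact_force: [-1.5, -0.2, -0.6]
gripper_width: 0.368
t: 25.78
eef_pos: [0.5014, -0.2016, 0.0669]
tool_rot: [0.0, 0.533, 0.846, 0.0]
contact_force: [0.9, -0.9, -1.3]
gripper_width: 0.369
t: 26.02
eef_pos: [0.5009, -0.2015, 0.0649]
tool_rot: [-0.0, 0.533, 0.846, -0.0]
contact_force: [1.0, -1.8, -2.8]
gripper_width: 0.373
```

```bash
python3 -m crank '[{"jaw":20,"x":0,"y":0,"z":1.5,"ax":0,"ay":0,"az":0},{"jaw":20,"x":0,"y":0,"z":0,"ax":0,"ay":0,"az":0}]';python3 -m crank '[{"jaw":20,"x":0,"y":0,"z":1.5,"ax":0,"ay":0,"az":0},{"jaw":20,"x":0,"y":0,"z":0,"ax":0,"ay":0,"az":0}]'; python3 -m crank '[{"jaw":20,"x":0,"y":0,"z":1,"ax":0,"ay":0,"az":0},{"jaw":20,"x":0,"y":0,"z":0,"ax":0,"ay":0,"az":0}]'; python3 -m crank '[{"jaw":20,"x":0,"y":0,"z":0.8,"ax":0,"ay":0,"az":0},{"jaw":20,"x":0,"y":0,"z":0,"ax":0,"ay":0,"az":0}]'
```

```text
t: 26.28
eef_pos: [0.5008, -0.2014, 0.0636]
tool_rot: [-0.0, 0.533, 0.846, -0.0]
contact_force: [-2.0, -0.4, -1.5]
gripper_width: 0.369
t: 26.52
eef_pos: [0.5009, -0.2014, 0.0625]
tool_rot: [-0.0, 0.533, 0.846, -0.0]
contact_force: [-2.3, 0.4, 3.2]
gripper_width: 0.366
t: 26.78
eef_pos: [0.5009, -0.2014, 0.0618]
tool_rot: [-0.0, 0.533, 0.846, -0.0]
contact_force: [-3.2, 0.3, 7.8]
gripper_width: 0.369
t: 27.02
eef_pos: [0.501, -0.2014, 0.0618]
tool_rot: [0.0, 0.533, 0.846, -0.001]
contact_force: [-7.3, 1.5, 16.4]
gripper_width: 0.369
```

Pressed home against the pad. Next comes a gentle pull test, as for B, and then the release.

```bash
python3 -m crank '[{"jaw":20,"x":0,"y":0,"z":-2,"ax":0,"ay":0,"az":0},{"jaw":20,"x":0,"y":0,"z":-1.5,"ax":0,"ay":0,"az":0},{"jaw":20,"x":0,"y":0,"z":0,"ax":0,"ay":0,"az":0}]';python3 -m crank '[{"jaw":20,"x":0,"y":0,"z":-1,"ax":0,"ay":0,"az":0},{"jaw":20,"x":0,"y":0,"z":0,"ax":0,"ay":0,"az":0}]'
```

```text
t: 27.4
eef_pos: [0.5014, -0.2013, 0.0638]
tool_rot: [0.0, 0.533, 0.846, 0.0]
contact_force: [-0.1, 0.2, -2.8]
gripper_width: 0.367
t: 27.65
eef_pos: [0.501, -0.2012, 0.0644]
tool_rot: [-0.0, 0.533, 0.846, 0.0]
contact_force: [1.5, 0.1, -10.6]
gripper_width: 0.37
```

```bash
python3 -m crank '[{"jaw":20,"x":0,"y":0,"z":1.5,"ax":0,"ay":0,"az":0},{"jaw":20,"x":0,"y":0,"z":0.5,"ax":0,"ay":0,"az":0},{"jaw":50,"x":0,"y":0,"z":0,"ax":0,"ay":0,"az":0},{"jaw":80,"x":0,"y":0,"z":0,"ax":0,"ay":0,"az":0},{"jaw":100,"x":0,"y":0,"z":0,"ax":0,"ay":0,"az":0},{"jaw":100,"x":0,"y":0,"z":0,"ax":0,"ay":0,"az":0},{"jaw":100,"x":0,"y":0,"z":-20,"ax":0,"ay":0,"az":0},{"jaw":100,"x":0,"y":0,"z":-40,"ax":0,"ay":0,"az":0},{"jaw":100,"x":0,"y":0,"z":-50,"ax":0,"ay":0,"az":0},{"jaw":100,"x":0,"y":0,"z":-50,"ax":0,"ay":0,"az":0},{"jaw":100,"x":0,"y":0,"z":-20,"ax":0,"ay":0,"az":0},{"jaw":100,"x":0,"y":0,"z":0,"ax":0,"ay":0,"az":0}]' 30; python3 - <<'E'
from h import *
fr=[grab('scene') for _ in range(6)]; d=np.median([f[1] for f in fr],0)
go(.5,-.2,.25,25.6)
L=loc('scene',d,(.516,-.2295)); x,y,z=L[...,0],L[...,1],L[...,2]
for c in(-31.5,31.5):
    m=(abs(x)<22)&(abs(y-c)<22)&(z>98)&(z<125); print(c,np.histogram(z[m],bins=np.arange(98,122,2))[0])
p=fr[-1][0]; t=grab('top')[0]
a=cv2.resize(p[110:200,230:350,::-1],(400,300),interpolation=cv2.INTER_CUBIC); b=cv2.resize(t[120:240,220:380,::-1],(400,300),interpolation=cv2.INTER_CUBIC)
cv2.imwrite('pics/end.png',np.hstack([a,b]))
E
```

```text
t: 29.15
eef_pos: [0.5022, -0.2015, 0.2459]
tool_rot: [0.002, 0.533, 0.846, 0.0]
contact_force: [-0.6, 0.3, -0.5]
gripper_width: 1.003
t 29.45 pos [ 0.5005 -0.2012  0.2419] ty 25.64 tilt [-1.8e-03  9.0e-04 -1.0e+00] az first 0.04 shift before turn [1.3, 0.1, -8.0] after [1.3, 0.1, -8.0] F [ 0.09  0.02 -0.56] w 1.001
-31.5 [ 4  7  7 19  5  2  4 11  0  0  0]
31.5 [ 5  8  9 20  3  3  5 12  0  0  0]
```

View pics/end.png

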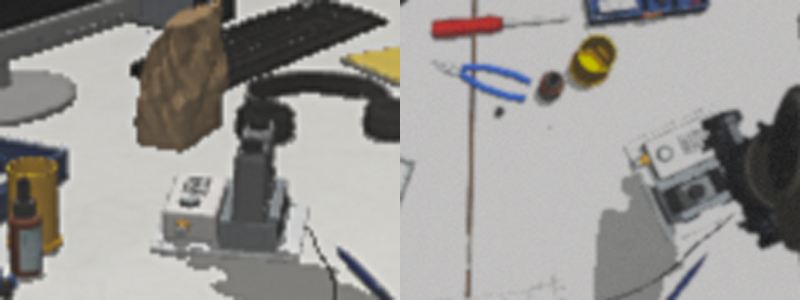

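The picture shows both cartridges upright in the feeder: the front one at about (255,180) in the left half, with the other just behind it. Shoulders are at about 105 mm and caps at about 114 mm in both wells, which matches fully home. The bystanders are where they were, and the gripper is clear.

```bash
python3 -c "
from h import *
print(ticket.hand_in())"
```

```text
the job is handed in; nothing more can be done
None
```

Both cartridges turned out to be good, so I pressed both into the feeder, and the tray stays empty. The job is handed in at about 29.5 s of the 64 s allowed.

| | Cartridge B | Cartridge A |
|---|---|---|
| Weight felt | about 4.1 N (about 420 g) | about 3.6 N (about 365 g) |
| Well | well_1 (right) | well_2 (left) |
| Highest press reading, incl. cartridge weight | about 16 N | about 20 N |
| Pull test | held against about 6 N | held against about 7 N |

- **Seating:** After release, depth readings put both shoulders at about 105 mm and both caps at about 113–114 mm, which matches fully home. The gripper was clear of both.
- **Less certain:** I could not see the valve pins under the cartridges. Force was read at the end of each small step, so peaks within a step were not seen. At the bottom of the presses the sideways force reached about 6–7 N, and it was gone once I eased off.
- **Camera disagreement:** The two cameras disagreed by about 2 mm on where the feeder is. I aligned each cartridge to the feeder within the scene camera's view, and both went in with no noticeable side force.
- **Other things:** In the last pictures, the bystanders in view had not moved.

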